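Set out a bunk bed kit for the heat pen

TASK

Set the bunk bed kit out for decorating: draw every bed end panel up out of the slotted rack and stand it on the easel's ledge, leaning flat against the board, side by side; and rest every turned post level in the V notches of the cradle, one post to a notch pair. Once the whole kit is in place, press the red button of the pen stand fully down to switch the heat pen on, and let it go. Leave the finished bunk bed, the stool, the tin and the sink where they are.

Things in the scene. Friction and masses are not known exactly. Their poses are not given: they have to be found in the camera images.
- panel_a: birch plywood bed end panel, 80 wide x 120 high x 6 mm thick, 45 g, faces alike; starts upright in a rack slot, standing on the rack floor, its top 52 mm above the cheeks. Origin: middle of the lower edge, at mid thickness; z up to the top edge, y along its width, x through its thickness. Two or three of the three are present
- panel_b: birch plywood bed end panel, 80 wide x 120 high x 6 mm thick, 45 g, faces alike; starts upright in a rack slot, standing on the rack floor, its top 52 mm above the cheeks. Origin: middle of the lower edge, at mid thickness; z up to the top edge, y along its width, x through its thickness. Two or three of the three are present
- panel_c: birch plywood bed end panel, 80 wide x 120 high x 6 mm thick, 45 g, faces alike; starts upright in a rack slot, standing on the rack floor, its top 52 mm above the cheeks. Origin: middle of the lower edge, at mid thickness; z up to the top edge, y along its width, x through its thickness. Two or three of the three are present
- post_a: turned birch bed post, 150 mm long, 40 g: square end blocks 20 x 20 x 20 mm, between them a round shaft of 14 mm diameter, 110 mm long. Starts lying on the mat on its square blocks, axis 10 mm above the mat. Origin: on the axis at mid length; x along the post. Three or four of the four are present
- post_b: turned birch bed post, 150 mm long, 40 g: square end blocks 20 x 20 x 20 mm, between them a round shaft of 14 mm diameter, 110 mm long. Starts lying on the mat on its square blocks, axis 10 mm above the mat. Origin: on the axis at mid length; x along the post. Three or four of the four are present
- post_c: turned birch bed post, 150 mm long, 40 g: square end blocks 20 x 20 x 20 mm, between them a round shaft of 14 mm diameter, 110 mm long. Starts lying on the mat on its square blocks, axis 10 mm above the mat. Origin: on the axis at mid length; x along the post. Three or four of the four are present
- post_d: turned birch bed post, 150 mm long, 40 g: square end blocks 20 x 20 x 20 mm, between them a round shaft of 14 mm diameter, 110 mm long. Starts lying on the mat on its square blocks, axis 10 mm above the mat. Origin: on the axis at mid length; x along the post. Three or four of the four are present
- rack: fixed plywood rack on the left or right of the black mat (mat top 3 mm above the work surface), 200 (x) x 110 (y) x 80 mm high, origin centre of underside. Floor 12 mm thick; grooved cheeks at +y and -y make three upright slots at x = -64, 0, 64 mm, 9 mm wide, open at the top only, grooves 10 mm deep, 64 mm free between the cheeks. A panel must rise 68 mm to come clear
- easel: fixed plywood easel, 330 mm along y, base 100 mm deep (x), origin centre of underside on the mat. Board leans 20 degrees (0.35 rad), top towards -x, and rises 70 mm along the slope above a ledge square to it with an 8 mm lip 18 mm in front (+x) of the board. A panel stands on the ledge leaning on the board, its upper 50 mm free; three fit side by side, centres 105 mm apart
- easel_ledge (a point): where the origin of a panel (middle of its lower edge) lies when it is properly seated at mid length of the easel: 27 mm above the easel's underside, 3 mm in front of the board; axes as the easel's. Panels may be seated anywhere along y within 125 mm either way
- cradle: fixed grey V-notch cradle on the right or left of the mat, base 130 (x) x 206 (y) x 10 mm, origin centre of underside. Two walls 10 mm thick, 60 mm high, centred at x = -42 and 42 mm, each with four 90 degree V notches (32 mm wide, 16 mm deep) at y = -75, -25, 25, 75 mm. A post lies along x in a notch pair on its round shaft, square blocks outside the walls (8 mm play)
- cradle_notch0 (a point): where the origin of a post lies when it rests in notch pair 0 (y = -75 mm of the cradle), 54 mm above the cradle's underside; axes as the cradle's
- cradle_notch1 (a point): where the origin of a post lies when it rests in notch pair 1 (y = -25 mm of the cradle), 54 mm above the cradle's underside; axes as the cradle's
- cradle_notch2 (a point): where the origin of a post lies when it rests in notch pair 2 (y = 25 mm of the cradle), 54 mm above the cradle's underside; axes as the cradle's
- cradle_notch3 (a point): where the origin of a post lies when it rests in notch pair 3 (y = 75 mm of the cradle), 54 mm above the cradle's underside; axes as the cradle's
- pen_stand: fixed white plastic heat pen stand, base 130 (x) x 64 (y) x 20 mm, origin centre of its underside on the mat; button on the base at x = -38 mm; at x = +45 mm a column with a wire coil that holds the black pen, rising away towards +x to about 180 mm high
- pen_button (a joint): travel of the red push button on the pen stand's base, 32 mm across, pressed downward: 0 up, 0.006 m fully down, spring with about 5 N at the bottom; comes up again when let go
- pen_button_top (a point): centre of the button's top face
- bunk_bed: bystander: finished miniature birch bunk bed, 166 x 82 x 135 mm, loose, origin centre of its underside
- bar_stool: bystander: chrome miniature bar stool with a black seat, foot 60 mm across, 96 mm high, loose, origin centre of its underside
- knob_tin: bystander: brass tin 76 mm across, 68 mm high over the bar knob of its lid, loose, origin centre of its underside
- sink: bystander: white ceramic miniature sink with a chrome tap, 70 x 100 x 36 mm (tap 65 mm), loose, origin centre of its underside
Not all that is in view belongs to the job. Leave any green or pink look-alike of the post_d alone.

How it is judged:
By the outcome, as a careful person would: the job done as asked, in the order asked, and still so for the second after the job is handed in, with the robot touching nothing.
Of panel_a, panel_b, panel_c only 2 to 3 are there at a start; the rules pass over those that are not, and their reading is None.
Of post_a, post_b, post_c, post_d only 3 to 4 are there at a start; the rules pass over those that are not, and their reading is None.
At some moment in a run one of post_a, post_b, post_c, post_d may be knocked a few centimetres aside while the robot is not near it.
It also fails if it takes over 208 s, if anything falls off the work surface, if the arm or the gripper's body presses on something with over 40 N, if the wrist force passes 120 N, or if a joint passes its speed limit or range.

ROBOT

A 6-joint arm with a two-finger parallel gripper is mounted at the origin on the work surface. World frame = base frame: x ahead of the robot, y to its left, z up, the work surface at z = 0. Lengths are in mm, angles in rad, forces in N, time in s.
With the tool pointing down it reaches from about 425 to 925 mm from the base axis. Payload 12.5 kg.
Tool frame: the origin (TCP) lies between the finger pads; the fingertips stand 19 mm ahead of it and the grasp point (between the pads) is the TCP (tcp_to_tips is the distance from the TCP to the fingertips, in mm); z points along the fingers, y is the line along which they close (so a half turn about z gives the same grasp; the last joint's range is limited). The gripper opens to 85 mm and grips with 20 to 120 N. Pads are 22 mm wide; open, the fingers measure 114 mm over their backs; the gripper's body (76 mm by 85 mm) begins 54 mm behind the grasp point. The pads swing forward as they close: fully open they stand 13 mm farther back than shut.
Start: joints at [1.144, 0.491, 1.559, -0, 1.092, -0.106], TCP at [197.061, 593.136, 250.327] pointing down, gripper open.
Joint ranges: [-3.1, 3.1], [-0.84, 2.19], [0.05, 2.79], [-1.13, 4.28], [0.06, 2.93], [-2.69, 2.69]. Speed limits (rad/s): [2.22, 2.22, 2.79, 3.14, 3.14, 3.14].

INTERFACE

Orientations are given as a rotation vector (axis times angle).
In Python, from cell import * gives the robot as it stands. The module is installed in compiled form; this text tells all that it offers. Calls block until the motion is done:
- goto(position, orientation): joint-space move of the TCP to a pose.
- move_l(position, ori=None, vel=150, threshold=None): straight line of the TCP; ori=None keeps the orientation; vel is the mean speed in mm/s. With threshold (N) it stops when the force on the tool has changed by that much, and returns True; else False.
- move_j(angles): joint-space move.
- grip(opening): finger opening in mm; the grip force is fixed at half the most; returns when the fingers have stopped.
- pause(seconds).
- solve_ik(position, orientation): joint angles nearest the present ones, or None.
- state(): the state.
- grab_frame(name): name is "scene" or "top"; returns a dict with "frame" (384x512x3 uint8, red, green, blue), "range_z" (384x512 float32, mm along the optical axis (not along the pixel's ray), 0 where there is no reading), "fx", "fy", "cx", "cy" (pixels), "world_from_camera" (4x4, takes a point from camera to world coordinates). Camera axes: x right, y down, z forward; pixel columns grow to the right and rows downward; lengths in mm; the calibration is good to about 2 mm. A picture is of the moment at which its call begins.
A pose or a line that the arm cannot do raises Unreachable and nothing moves.
- close_job(): hands the job in; it is judged then, once.
The state is a dict: "time_s": time; "joints": joint angles; "qvel": joint speeds; "joint_efforts": joint torques, N m; "position": TCP position; "tool_rot": TCP orientation; "ft_force": force on the tool from outside, world axes, zero at the start; "moment": the same for the moment, N m; "gripper_width": finger opening in mm; "gripper_force": force on a finger pad.
Only numpy, scipy, OpenCV 4.12 (cv2) and the standard library are available. Lean on these libraries where they do the work, as an engineer would, in place of code of your own. Each camera call takes 0.05 s, during which the arm holds its last target. There are 200 camera calls.

## Working session

There is one attempt and no reset: what is moved stays moved. The work goes in short steps, each a Python script; the robot and the scene stay as the last script left them, time stands still between calls to the robot, and variables do not carry over. Pictures are saved under pics/ and viewed, at most 14 in all, crops included, and the job is handed in when it is done.

```bash
mkdir -p pics; ls; python3 - <<'E'
from cell import *
import cv2,numpy as np
print(state())
for n in("scene","top"):
    f=grab_frame(n); np.savez(f"{n}0.npz",**f)
    cv2.imwrite(f"pics/{n}0.png",cv2.resize(f["frame"][:,:,::-1],(800,600),interpolation=cv2.INTER_CUBIC))
    print(n,f["fx"],f["cx"],f["cy"],np.round(f["world_from_camera"],3).tolist(),(f["range_z"]>0).mean())
E
```

```text
pics
{'time_s': 0.0, 'joints': array([ 1.14442886e+00,  4.91582185e-01,  1.55945043e+00,  2.68177841e-06,
        1.09167748e+00, -1.05592247e-01]), 'qvel': array([-0.00155956,  0.00029751,  0.00107028, -0.00077882,  0.00104322,
       -0.00020091]), 'joint_efforts': array([-2.98026644e-03, -6.18441296e+01, -2.61590159e+01, -2.19812955e-04,
        4.05841231e-03,  1.05730157e-05]), 'position': array([196.9547603 , 592.94680175, 249.7133249 ]), 'tool_rot': array([-5.01669593e-01, -3.10097876e+00,  1.69240914e-03]), 'ft_force': array([ 0.52766894,  0.4963218 , -0.72120852]), 'moment': array([-0.03346544,  0.00434455,  0.00067443]), 'gripper_force': 0.0, 'gripper_width': 85.88822536132531}
scene 479.0229292257951 254.6556198979302 189.38269320158412 [[-0.866, 0.425, -0.262, 899.476], [0.499, 0.745, -0.442, 576.325], [0.008, -0.514, -0.858, 1427.82], [0.0, 0.0, 0.0, 1.0]] 0.9959615071614584
top 369.4259097941684 255.85869134607617 190.80801307140385 [[-0.006, -0.992, 0.124, 332.121], [-1.0, 0.007, 0.011, -109.597], [-0.012, -0.123, -0.992, 1451.458], [0.0, 0.0, 0.0, 1.0]] 0.9959818522135416
```

View pics/scene0.png

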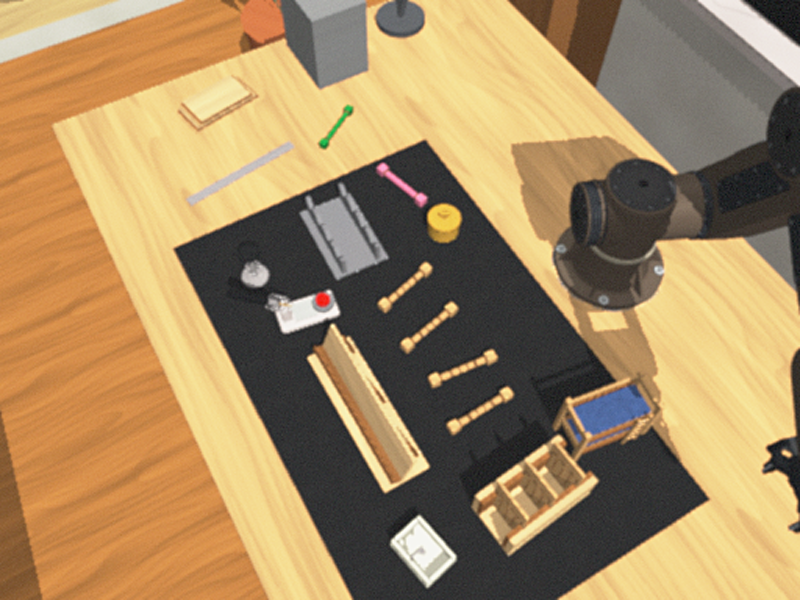

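View pics/top0.png

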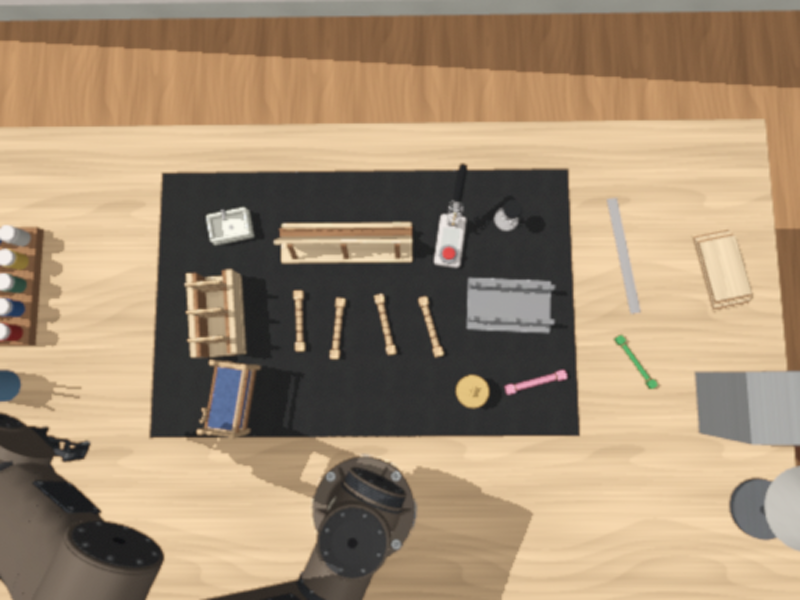

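The scene view (800x600) shows four posts at about (405,287), (430,327), (463,368) and (480,410). The cradle is at (343,230), the pen stand with its red button at (322,299), and the easel at (370,410) with its ledge on the far side. The rack with its panels is at (535,490). The top view agrees. Next I'll measure from the depth clouds of both views.

```bash
cat > vis.py <<'E'
import numpy as np,cv2
def cloud(f):
    v,u=np.mgrid[0:384,0:512]; z=f["range_z"].astype(float)
    p=np.stack([(u-f["cx"])/f["fx"]*z,(v-f["cy"])/f["fy"]*z,z],-1)
    T=f["world_from_camera"]; P=p@T[:3,:3].T+T[:3,3]; P[z==0]=np.nan; return P
def ray(f,u,v,h):
    T=f["world_from_camera"]; d=T[:3,:3]@np.array([(u-f["cx"])/f["fx"],(v-f["cy"])/f["fy"],1]); o=T[:3,3]
    return o+d*(h-o[2])/d[2]
def tri(f,a,g,b):
    """closest point of two rays, and their gap"""
    R=[]
    for k,(u,v) in((f,a),(g,b)):
        T=k["world_from_camera"]; d=T[:3,:3]@np.array([(u-k["cx"])/k["fx"],(v-k["cy"])/k["fy"],1]); R.append((T[:3,3],d/np.linalg.norm(d)))
    (o,d),(q,e)=R; s,t=np.linalg.lstsq(np.c_[d,-e],q-o,rcond=None)[0]
    return (o+s*d+q+t*e)/2,np.linalg.norm(o+s*d-q-t*e)
def posts(f,box=(350,640,-330,260)):
    """posts lying on the mat: centre and yaw via birch-coloured blobs"""
    P=cloud(f); hsv=cv2.cvtColor(f["frame"],cv2.COLOR_RGB2HSV)
    m=(hsv[...,0]>8)&(hsv[...,0]<28)&(hsv[...,1]>60)&(hsv[...,2]>70)&(P[...,0]>box[0])&(P[...,0]<box[1])&(P[...,1]>box[2])&(P[...,1]<box[3])&(P[...,2]<45)
    out=[]
    n,L,S,C=cv2.connectedComponentsWithStats(cv2.morphologyEx(m.astype(np.uint8),cv2.MORPH_CLOSE,np.ones((3,3))))
    for i in range(1,n):
        if S[i,4]<80: continue
        v,u=np.nonzero(L==i)
        W=np.array([ray(f,a,b,15) for a,b in zip(u,v)])[:,:2].astype(np.float32)
        (c,s,_)=r=cv2.minAreaRect(W); q=cv2.boxPoints(r); e=q[1]-q[0],q[2]-q[1]; d=max(e,key=np.linalg.norm)
        out.append((np.round(c,1),np.round(sorted(s),1),round(float(np.arctan2(d[1],d[0])%np.pi),3),np.round(np.nanpercentile(P[L==i][:,2],[10,50,95]),1),(round(u.mean(),1),round(v.mean(),1))))
    return out
E
python3 - <<'E'
from vis import *
for n in("scene","top"):
    f=dict(np.load(f"{n}0.npz")); P=cloud(f); print(n)
    for r in posts(f): print(*r)
    hsv=cv2.cvtColor(f["frame"],cv2.COLOR_RGB2HSV)
    red=((hsv[...,0]<6)|(hsv[...,0]>174))&(hsv[...,1]>180)&(hsv[...,2]>120)&(P[...,0]>500)&(P[...,1]<0)&(P[...,1]>-400)
    v,u=np.nonzero(red); print("red",u.mean(),v.mean(),np.nanmedian(P[red],0),len(u))
    # orthographic height map
    H=np.zeros((600,900),np.float32); C=np.zeros((600,900,3),np.uint8)
    ok=np.isfinite(P[...,2]); X=((900-P[ok][:,0])).astype(int); Y=(450-P[ok][:,1]).astype(int); k=(X>=0)&(X<600)&(Y>=0)&(Y<900)
    np.maximum.at(H,(X[k],Y[k]),P[ok][k,2]); H=cv2.dilate(H,np.ones((3,3)))
    cv2.imwrite(f"pics/h_{n}.png",cv2.resize(cv2.applyColorMap(np.clip(H*1.8,0,255).astype(np.uint8),cv2.COLORMAP_JET),(800,533)))
    m=(P[...,0]>420)&(P[...,0]<800)&(P[...,1]>-300)&(P[...,1]<300)
    z=P[...,2][(P[...,0]>440)&(P[...,0]<480)&(P[...,1]>-60)&(P[...,1]<60)]; print("mat z",np.nanmedian(z),np.nanstd(z))
E
```

```text
scene
[ 440.6 -166.6] [ 35.1 164. ] 0.278 [ 1.3 16.4 25.7] (np.float64(258.7), np.float64(183.5))
[446.5 -53.6] [ 33.9 161.7] 0.221 [ 1.4 16.6 24.8] (np.float64(274.3), np.float64(209.0))
[622.6  25.1] [ 37.9 379.9] 1.574 [ 1.7 11.7 23.5] (np.float64(248.0), np.float64(259.7))
[437.3  65.9] [ 33.8 161. ] 3.047 [ 1.6 16.1 26.7] (np.float64(295.7), np.float64(235.5))
[456.7 161.4] [ 32.  160.5] 0.05 [ 2.  17.3 25.8] (np.float64(306.6), np.float64(262.5))
red 206.04 191.44 [ 622.32691849 -210.24998325   43.87569906] 50
mat z 3.7231929088889046 6.102639448036253
top
[620.9  42.6] [ 36.3 337.4] 1.563 [ 4.9 13.4 21.3] (np.float64(221.9), np.float64(163.6))
[457.5 160.6] [ 28.  157.8] 0.045 [ 2.3 18.2 26.4] (np.float64(190.9), np.float64(204.7))
[446.7 -55. ] [ 28.5 158.2] 0.218 [ 2.  18.  26.8] (np.float64(246.0), np.float64(207.4))
[ 441.3 -168.5] [ 28.7 159.9] 0.272 [ 2.7 17.3 26.5] (np.float64(275.2), np.float64(208.7))
[437.4  64.6] [ 28.7 158.3] 3.033 [ 2.  18.2 26.1] (np.float64(215.5), np.float64(209.7))
red nan nan [nan nan nan] 0
mat z 4.642179994393814 6.684358900897175<stdin>:7: RuntimeWarning: Mean of empty slice.
  ret = ret.dtype.type(ret / rcount)
  return np.nanmean(a, axis, out=out, keepdims=keepdims)
```

View pics/h_top.png

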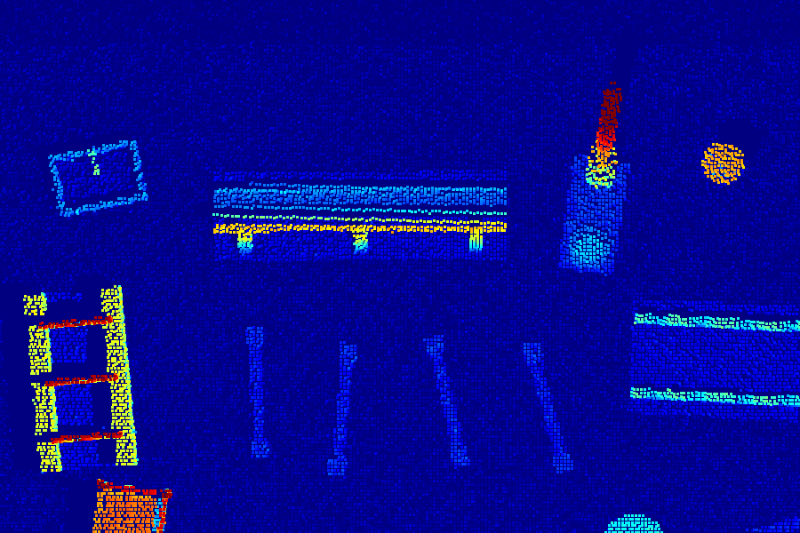

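The height map shows all three panels standing in the rack (red lines at (75,323), (80,378), (88,436)), the easel with its ledge on the far side, the cradle walls and the pen stand. Next: fixture poses from both views.

```bash
cat > fix.py <<'E'
from vis import *
F={n:dict(np.load(f"{n}0.npz")) for n in("scene","top")}
def sel(P,x0,x1,y0,y1,z0,z1):
    return P[(P[...,0]>x0)&(P[...,0]<x1)&(P[...,1]>y0)&(P[...,1]<y1)&(P[...,2]>z0)&(P[...,2]<z1)]
def rect(Q):
    c,s,a=r=cv2.minAreaRect(Q[:,:2].astype(np.float32)); q=cv2.boxPoints(r); d=max((q[1]-q[0],q[2]-q[1]),key=np.linalg.norm)
    return np.round(c,1),np.round(sorted(s),1),round(float(np.arctan2(d[1],d[0])%np.pi),3)
if __name__=="__main__":
  for n,f in F.items():
    P=cloud(f); print("==",n)
    Q=sel(P,340,620,280,440,98,150)
    Q=Q[Q[:,0]>385]
    o=np.argsort(Q[:,0]); g=np.split(Q[o],np.nonzero(np.diff(Q[o][:,0])>12)[0]+1)
    for q in g:
        if len(q)<15: continue
        t=q[q[:,2]>np.percentile(q[:,2],60)] if n=="scene" else q
        print("panel",len(q),np.round(np.median(q,0),1),"slope dx/dy",np.round(np.polyfit(t[:,1],t[:,0],1)[0],3),"y",np.round(np.percentile(q[:,1],[1,99]),1),"ztop",np.round(np.percentile(q[:,2],[95,99]),1),rect(q))
    Q=sel(P,380,600,280,450,70,95); print("cheeks",rect(Q),np.round(np.median(Q[:,2]),1))
    Q=sel(P,380,640,-460,-230,45,80); print("cradle walls",rect(Q),np.round(np.percentile(Q[:,2],[50,90,97]),1))
    Q=sel(P,380,640,-475,-230,8,80); print("cradle",rect(Q))
    Q=sel(P,590,760,-125,230,8,110); print("easel",rect(Q))
    Q=sel(P,590,760,-125,230,75,130); print("easel top",rect(Q),np.round(np.percentile(Q[:,2],[50,90,97]),1))
    Q=sel(P,590,760,-110,205,33,90)
    # dominant plane x = a + b*y + c*z of the board's front from RANSAC
    best=0; rng=np.random.default_rng(0)
    for _ in range(600):
        s=Q[rng.integers(0,len(Q),3)]; A=np.c_[np.ones(3),s[:,1:]]
        try:k=np.linalg.solve(A,s[:,0])
        except Exception: continue
        if abs(k[2]+.364)>.12: continue
        i=abs(k[0]+Q[:,1:]@k[1:]-Q[:,0])<3
        if i.sum()>best: best=i.sum(); I=i
    k=np.linalg.lstsq(np.c_[np.ones(I.sum()),Q[I][:,1:]],Q[I][:,0],rcond=None)[0]; print("board",best,len(Q),np.round(k,3))
    for h in(10,20,30,40,60,80):
        q=sel(P,590,760,-20,10,h-4,h+4); q=q[np.argsort(q[:,0])]; print("easel profile z",h,np.round(np.percentile(q[:,0],[2,25,50,75,98]),0) if len(q) else None)
    hsv=cv2.cvtColor(f["frame"],cv2.COLOR_RGB2HSV)
    red=((hsv[...,0]<8)|(hsv[...,0]>170))&(hsv[...,1]>150)&(hsv[...,2]>100)&(P[...,0]>560)&(P[...,0]<760)&(P[...,1]<-130)&(P[...,1]>-330)
    v,u=np.nonzero(red); print("button",u.mean(),v.mean(),np.round(np.nanmedian(P[red],0),1),len(u))
    Q=sel(P,560,760,-330,-140,14,32); print("penbase",rect(Q))
E
python3 fix.py
```

```text
== scene
panel 202 [410.  355.2 123.5] slope dx/dy -0.093 y [316.3 393.2] ztop [137.1 139. ] (array([409. , 354.2]), array([10.8, 79.4]), 1.622)
panel 190 [474.1 361.4 124.9] slope dx/dy -0.093 y [321.2 399.1] ztop [137.2 139.5] (array([472.9, 359.5]), array([ 8.8, 79.9]), 1.663)
panel 178 [538.5 366.  125.4] slope dx/dy -0.091 y [326.6 405.3] ztop [138.1 139.1] (array([537.2, 365.6]), array([ 8.9, 80. ]), 1.679)
cheeks (array([474.8, 359.8]), array([109.2, 197.6]), 0.089) 82.7
cradle walls (array([ 494.7, -360.2]), array([ 96.2, 200.2]), 1.516) [56.9 64.5 66.8]
cradle (array([ 510. , -351.9]), array([243.8, 257.2]), 3.141)
easel (array([674.9,  52.1]), array([169.6, 353. ]), 1.573)
easel top (array([643.8,  45. ]), array([ 25. , 330.1]), 1.571) [89.3 95.6 97.4]
board 909 1446 [ 6.80557e+02 -2.00000e-03 -3.69000e-01]
easel profile z 10 [595. 617. 696. 716. 755.]
easel profile z 20 [611. 634. 695. 699. 707.]
easel profile z 30 [667. 671. 676. 679. 691.]
easel profile z 40 [663. 666. 683. 688. 692.]
easel profile z 60 [656. 657. 659. 659. 661.]
easel profile z 80 [647. 649. 651. 652. 6
[... 636 characters left out ...]
([ 495. , -361.6]), array([ 94.9, 198.5]), 1.524) [59.2 65.3 68.1]
cradle (array([ 509.2, -352.6]), array([244.5, 258.4]), 3.14)
easel (array([675.4,  53.8]), array([167.8, 352.9]), 1.564)
easel top (array([641.2,  45.3]), array([ 24.7, 326.6]), 1.566) [92.5 97.3 99.1]
board 172 545 [ 6.83416e+02 -5.00000e-03 -3.96000e-01]
easel profile z 10 [595. 624. 655. 722. 759.]
easel profile z 20 [610. 618. 634. 646. 699.]
easel profile z 30 [671. 672. 679. 680. 685.]
easel profile z 40 [671. 681. 685. 687. 689.]
easel profile z 60 None
easel profile z 80 [651. 651. 652. 652. 653.]
button 287.0 161.73529411764707 [ 618.9 -214.7   46. ] 34
penbase (array([ 634.7, -225.6]), array([105.3, 186.4]), 0.286)
```

```bash
cat > rob.py <<'E'
from cell import *
import numpy as np
from scipy.spatial.transform import Rotation as R
def pose(pos,z,y):
    """rotvec with tool z, tool y or -y, whichever asks the least of the last joint"""
    best=None; q0=state()["joints"]
    for s in(1,-1):
        Y=s*np.array(y,float); o=R.from_matrix(np.c_[np.cross(Y,z),Y,z]).as_rotvec(); q=solve_ik(np.array(pos,float),o)
        if q is not None:
            c=np.abs(np.array(q)-q0)[[0,3,4,5]].max()+(5 if abs(q[5])>2.6 else 0)
            if best is None or c<best[0]: best=(c,o)
    assert best,("no ik",pos); return best[1]
def down(pos,a):  # fingers close along the direction at angle a
    return pose(pos,[0,0,-1],[np.cos(a),np.sin(a),0])
def say(*a):
    s=state(); print(*a,"t",round(s["time_s"],1),"p",np.round(s["position"],1),"F",np.round(s["ft_force"],1),"w",round(s["gripper_width"],1),"gf",round(s["gripper_force"],1))
S,C=np.sin(.349),np.cos(.349); U=np.array([-S,0,C]); N=np.array([C,0,S])
def panel(x,y,yt,yaw=.094):
    p=np.array([x,y,115.]); o=down(p,yaw); grip(40)
    goto(p+[0,0,70],o); move_l(p,vel=120); grip(0); say("gripped")
    move_l(p+[0,0,85],vel=120); s=say("lifted")
    b=np.array([672.8,yt,30.])+4*N+100*U; o=pose(b+50*U,-U,N)
    move_l([p[0]*.5+280,p[1]*.6,270],vel=250)
    goto(b+70*U,o); say("above"); move_l(b+10*U,vel=150)
    print("ledge",move_l(b-8*U,vel=25,threshold=4)); say()
    t=state()["position"]; print("board",move_l(t-9*N,vel=20,threshold=4)); say()
    t=state()["position"]; grip(24); pause(.2); move_l(t+75*U,vel=150); say("done")
E
python3 - <<'E'
from fix import *
for n,f in F.items():
    P=cloud(f)
    Q=sel(P,380,640,-500,-230,50,70); print("cradle walls",rect(Q))
    Q=sel(P,410,600,-500,-230,8,70); print("cradle",rect(Q))
    c=np.array([495,-363]); a=-.05
    q=sel(P,380,640,-500,-230,40,75); d=(q[:,:2]-c)@np.array([[np.cos(a),-np.sin(a)],[np.sin(a),np.cos(a)]])
    for sx in(-1,1):
        w=abs(d[:,0]-42*sx)<9; print("wall",sx,np.median(d[w,0]).round(1),np.polyfit(d[w,1],d[w,0],1).round(3))
        w=abs(d[:,0]-42*sx)<4; yb,zb=d[w,1],q[w,2]
        # notch phase (period 50): first harmonic of the height deficit
        ii=abs(yb)<100; ph=np.angle(np.sum(np.clip(64-zb[ii],0,20)*np.exp(1j*2*np.pi*yb[ii]/50))); print("notch phase mm (expect +-25)",round(ph*50/2/np.pi,1))
f,g=F["scene"],F["top"]; print("button tri",tri(f,(206.07,191.3),g,(287,161.74)))
E
python3 - <<'E'
from rob import *
panel(537,365.4,-60)
E
```

```text
cradle walls (array([ 494.6, -363.3]), array([ 96.2, 206.3]), 1.516)
cradle (array([ 505.3, -363.7]), array([188.6, 267.7]), 1.573)
wall -1 -40.0 [ -0.    -40.603]
notch phase mm (expect +-25) 19.1
wall 1 43.5 [2.0000e-03 4.2971e+01]
notch phase mm (expect +-25) 18.6
cradle walls (array([ 494.9, -363.2]), array([ 94.5, 201.4]), 1.518)
cradle (array([ 505.5, -365.1]), array([189.7, 269.1]), 1.565)
wall -1 -42.8 [ 1.000e-03 -4.276e+01]
notch phase mm (expect +-25) 23.9
wall 1 40.7 [2.0000e-03 4.0871e+01]
notch phase mm (expect +-25) 24.0
button tri (array([ 620.73185251, -215.01621976,   37.99650485]), np.float64(0.9478791938192018))
gripped t 3.3 p [536.7 365.5 115.8] F [-4.  -0.2  6.3] w 5.5 gf 59.7
lifted t 4.1 p [536.8 365.2 199.3] F [ 0.5  0.3 -0.6] w 5.3 gf 58.9
above t 6.1 p [618.7 -58.8 191.2] F [-0.5 -0.5 -0.1] w 5.5 gf 58.9
ledge True
t 7.1 p [642.4 -60.2 126.5] F [-1.  -0.4  3.9] w 5.5 gf 59.7
board True
t 7.5 p [637.  -60.3 124.6] F [ 0.5 -0.5  2.6] w 5.2 gf 60.4
done t 8.6 p [611.3 -60.3 194.7] F [ 0.1 -0.2  0.3] w 23.9 gf 0.0
```

```bash
python3 - <<'E'
from rob import *
panel(472.8,358.9,45); panel(409,353.5,150)
move_l([480,200,300],vel=250)
from vis import *
import cv2
for n in("scene","top"):
    f=grab_frame(n); P=cloud(f); np.savez(f"{n}1.npz",**f)
    for yt in(-60,45,150):
        # Front-most layer on the panel's slope: angle and offset from board plane
        m=(abs(P[...,1]-yt)<36)&(P[...,0]>600)&(P[...,0]<690)&(P[...,2]>48)&(P[...,2]<150); Q=P[m]
        if len(Q)>20:
            k=np.polyfit(Q[:,2],Q[:,0],1); top=Q[Q[:,2]>120]; print(n,yt,len(Q),"dx/dz",k.round(3),"topz",np.percentile(Q[:,2],98).round(1),"top x",np.median(top[:,0]).round(1) if len(top) else None)
    for r in posts(f): print(*r)
f=grab_frame("scene")["frame"][150:330,130:390,::-1]; cv2.imwrite("pics/p1.png",cv2.resize(f,None,fx=3,fy=3,interpolation=cv2.INTER_CUBIC))
say()
E
```

```text
gripped t 11.7 p [472.9 359.1 115.8] F [-2.7  0.2  6.2] w 5.2 gf 58.9
lifted t 12.5 p [472.5 358.7 199.3] F [-0.2  0.3  0. ] w 5.2 gf 58.4
above t 14.2 p [618.3  46.3 191.1] F [-1.2 -0.2 -0.9] w 5.0 gf 58.4
ledge True
t 15.2 p [642.4  44.9 126.5] F [-1.4 -0.4  4.5] w 5.6 gf 59.3
board True
t 15.6 p [636.8  44.9 124.5] F [ 0.6 -0.   1.9] w 5.3 gf 60.4
done t 16.8 p [611.1  44.9 194.6] F [ 0.5  0.6 -0.6] w 24.2 gf 0.0
gripped t 19.6 p [409.1 353.7 115.6] F [-0.5 -1.5  6.8] w 5.5 gf 59.4
lifted t 20.4 p [408.8 353.3 199.4] F [-0.5 -0.2 -0.7] w 5.3 gf 58.5
above t 22.0 p [617.7 151.1 190.9] F [-0.  -0.  -0.4] w 5.0 gf 58.5
ledge True
t 23.0 p [642.4 150.  126.5] F [ 0.1 -0.8  3.2] w 5.4 gf 59.3
board True
t 23.4 p [636.7 150.1 124.4] F [ 0.5 -0.   2.1] w 5.3 gf 60.4
done t 24.5 p [611.  150.  194.5] F [ 0.1 -0.3  0.4] w 24.3 gf 0.0
scene -60 387 dx/dz [-3.81000e-01  6.88161e+02] topz 144.9 top x 637.0
scene 45 422 dx/dz [-3.83000e-01  6.88303e+02] topz 144.8 top x 636.8
scene 150 477 dx/dz [-3.54000e-01  6.84569e+02] topz 145.9 top x 636.4
[ 441.7 -167.7] [ 34.7 164.5] 0.297 [ 0.  15.8 2
[... 423 characters left out ...]
-2.05000e-01  6.63554e+02] topz 146.0 top x 633.0
top 45 127 dx/dz [-1.90000e-01  6.61663e+02] topz 147.3 top x 633.6
top 150 136 dx/dz [-1.83000e-01  6.60682e+02] topz 147.3 top x 633.5
[620.9  42.6] [ 36.3 337.4] 1.563 [ 5.2 13.6 24. ] (np.float64(221.6), np.float64(163.5))
[457.5 160.6] [ 28.  157.8] 0.045 [ 1.4 17.8 26.2] (np.float64(190.9), np.float64(204.7))
[448.  -53.9] [ 28.5 155.1] 0.205 [ 3.4 19.4 26.5] (np.float64(245.9), np.float64(206.5))
[ 442.6 -168.9] [ 28.5 157.8] 0.283 [ 3.5 17.8 27.1] (np.float64(275.0), np.float64(208.1))
[437.4  64.8] [ 28.4 158.3] 3.034 [ 2.5 18.2 26. ] (np.float64(215.5), np.float64(209.9))
t 25.5 p [480.6 199.5 298.8] F [-0.6 -0.1 -1. ] w 23.7 gf 0.0
```

View pics/p1.png

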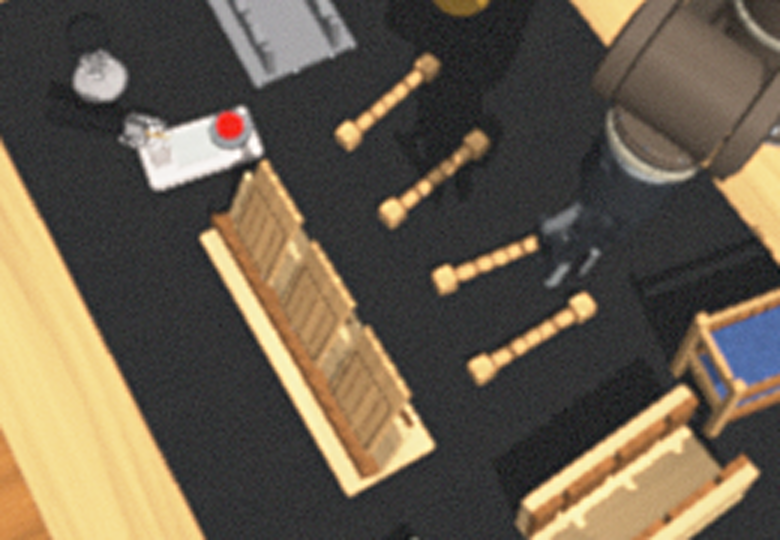

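All three panels are seated flush, since the slope of -0.37 matches the board. The picture shows them in a row at (265,220), (320,290) and (370,380), and the rack is empty. Now the posts.

```bash
cat > post.py <<'E'
from rob import *
from vis import *
CR=np.array([494.8,-363.3]); CY=-.054
def find():
    o=[r for r in posts(grab_frame("top")) if 148<r[1][1]<166 and 24<r[1][0]<33 and r[0][1]>-280]
    return sorted(o,key=lambda r:r[0][1])
def place(i,r):
    p=np.array([r[0][0]-.4,r[0][1]+.7,24.]); o=down(p,r[2]+np.pi/2); grip(45)
    goto(p+[0,0,90],o); print("touch",move_l(p,vel=120,threshold=15)); grip(0); say("gripped")
    move_l(p+[0,0,130],vel=200); say("lifted")
    y=(-75,-25,25,75)[i]; b=np.array([CR[0]-np.sin(CY)*y,CR[1]+np.cos(CY)*y,68.])
    o=down(b,CY+np.pi/2); goto(b+[0,0,85],o); move_l(b+[0,0,12],vel=150)
    print("seat",move_l(b-[0,0,5],vel=25,threshold=4)); say()
    t=state()["position"]; grip(30); pause(.1); move_l(t+[0,0,90],vel=200); say("done")
E
python3 - <<'E'
from post import *
L=find()
for r in L: print(*r)
place(0,L[0])
for r in find(): print(*r)
f=grab_frame("scene")["frame"][90:330,130:390,::-1]; cv2.imwrite("pics/p2.png",cv2.resize(f,None,fx=2.5,fy=2.5,interpolation=cv2.INTER_CUBIC))
E
```

```text
[ 442.6 -168.9] [ 28.5 157.8] 0.283 [ 2.3 18.3 26.7] (np.float64(275.0), np.float64(208.1))
[448.  -53.9] [ 28.5 155.1] 0.205 [ 3.  19.  27.2] (np.float64(245.9), np.float64(206.3))
[437.4  64.6] [ 28.7 158.3] 3.033 [ 2.  18.5 25.9] (np.float64(215.5), np.float64(209.7))
[457.5 160.6] [ 28.  157.8] 0.045 [ 2.1 18.  26.3] (np.float64(190.9), np.float64(204.7))
touch False
gripped t 28.8 p [ 442.4 -168.3   24.8] F [-0.5  1.2  7.7] w 11.6 gf 58.5
lifted t 29.6 p [ 441.8 -168.   153.4] F [ 0.1 -0.2 -1.3] w 11.2 gf 58.5
seat True
t 31.8 p [ 490.8 -438.7   68.7] F [-0.1 -2.3  1.6] w 11.8 gf 58.7
done t 32.8 p [ 490.5 -438.4  157.9] F [-0.5 -0.8 -0.9] w 30.0 gf 0.0
[437.4  64.6] [ 28.7 158.3] 3.033 [ 2.8 17.9 26.1] (np.float64(215.5), np.float64(209.6))
[457.5 160.7] [ 28.1 157.8] 0.045 [ 2.6 17.2 26.5] (np.float64(190.9), np.float64(204.6))
```

View pics/p2.png

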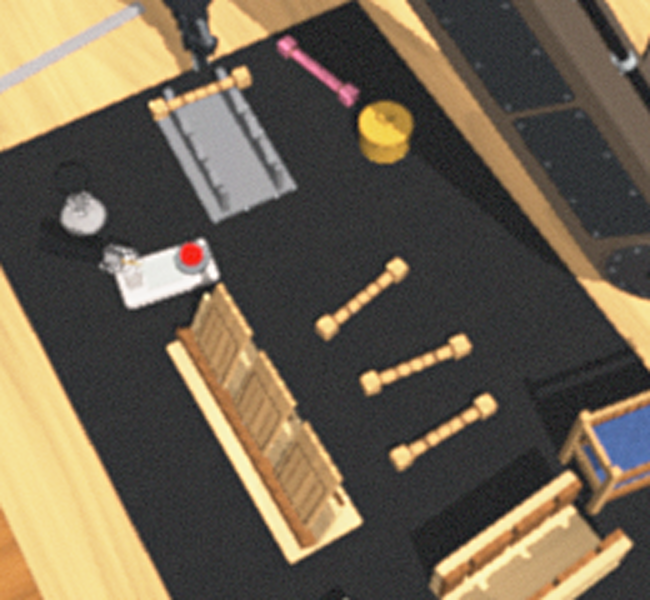

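Post 1 lies in notch pair 0 at about (200,92). The other three are unmoved at (362,298), (415,365) and (443,432). The arm can hide a post from the top view, so I'll fall back on the scene view.

```bash
cat >> post.py <<'E'
def find2():
    """top view, and for posts hidden there the scene view"""
    o=find(); h=[r for r in posts(grab_frame("scene")) if 155<r[1][1]<168 and 28<r[1][0]<37 and r[0][1]>-280]
    o+=[((r[0][0]+.7,r[0][1]-1.4),)+r[1:] for r in h if all(np.hypot(*(np.array(q[0])-r[0]))>25 for q in o)]
    return sorted(o,key=lambda r:r[0][1])
E
python3 - <<'E'
from post import *
for i in(1,2):
    L=find2()
    for r in L: print(np.round(r[0],1),r[1],r[2])
    if len(L)!=4-i: break
    place(i,L[0])
L=find2()
for r in L: print(np.round(r[0],1),r[1],r[2])
f=grab_frame("scene")["frame"][90:330,130:390,::-1]; cv2.imwrite("pics/p3.png",cv2.resize(f,None,fx=2.5,fy=2.5,interpolation=cv2.INTER_CUBIC))
E
```

```text
[447.  -54.8] [ 34.3 162. ] 0.221
[437.4  64.6] [ 28.7 158.3] 3.033
[457.5 160.6] [ 28.  157.8] 0.045
touch False
gripped t 36.0 p [446.9 -54.2  24.7] F [-1.  -1.   7.8] w 11.6 gf 58.5
lifted t 36.8 p [446.2 -54.  153.4] F [-0.9 -0.8 -0.1] w 11.6 gf 58.6
seat True
t 39.2 p [ 493.5 -388.8   68.6] F [ 0.1 -2.1  1. ] w 11.5 gf 58.6
done t 40.2 p [ 493.2 -388.5  157.9] F [-1.1 -0.5 -1.1] w 30.4 gf 0.0
[438.2  64.4] [ 35.2 160.3] 3.037
[457.5 160.6] [ 28.  157.8] 0.045
touch False
gripped t 43.6 p [438.1  65.1  24.7] F [-1.3  0.4  7.9] w 11.5 gf 58.5
lifted t 44.4 p [437.4  65.1 153.5] F [ 1.  -0.1 -0.6] w 11.6 gf 58.5
seat True
t 47.1 p [ 496.3 -338.9   68.7] F [ 0.2 -3.2  2. ] w 11.3 gf 58.7
done t 48.1 p [ 495.9 -338.6  158.1] F [-0.4  0.5 -0.5] w 30.1 gf 0.0
[457.5 160.6] [ 28.  157.8] 0.045
```

View pics/p3.png

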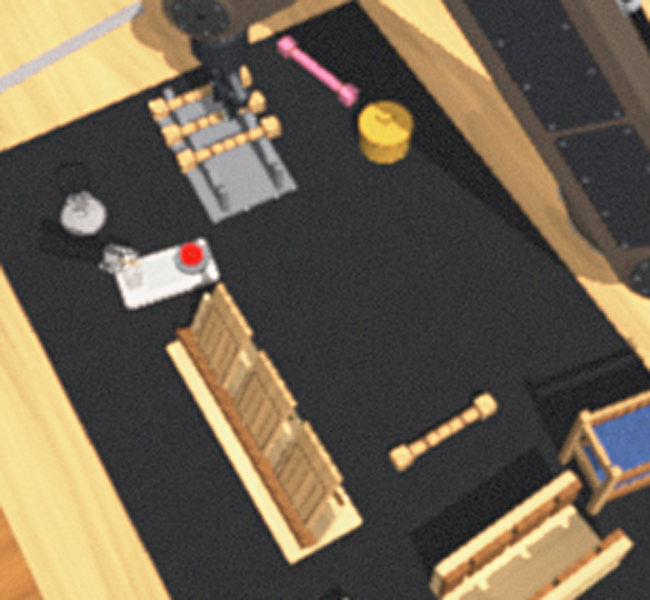

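Three posts are in the cradle, at (200,92), (213,118) and (228,145). The last one is unmoved at (443,432). I'll place it, move clear and check the whole kit.

```bash
python3 - <<'E'
from post import *
L=find2()
for r in L: print(np.round(r[0],1),r[1],r[2])
if len(L)==1: place(3,L[0])
o=down([500,-60,300],np.pi/2); goto([450,0,330],o); grip(0)
pause(.3)
for n in("scene","top"):
    f=grab_frame(n); np.savez(f"{n}2.npz",**f); P=cloud(f); hsv=cv2.cvtColor(f["frame"],cv2.COLOR_RGB2HSV)
    m=(hsv[...,0]>8)&(hsv[...,0]<28)&(hsv[...,1]>60)&(hsv[...,2]>70)&(P[...,0]>390)&(P[...,0]<600)&(P[...,1]>-470)&(P[...,1]<-240)&(P[...,2]>30)
    k,I,S,_=cv2.connectedComponentsWithStats(m.astype(np.uint8))
    for i in range(1,k):
        if S[i,4]<40: continue
        v,u=np.nonzero(I==i); W=np.array([ray(f,a,b,58) for a,b in zip(u,v)])[:,:2].astype(np.float32); c,s,a=cv2.minAreaRect(W)
        Q=P[I==i]; print(n,np.round(c,1),np.round(s,1),round(a,1),"z ends",[np.median(Q[abs(Q[:,0]-c[0]-e)<12][:,2]).round(1) for e in(-65,65)])
    for yt in(-60,45,150):
        Q=P[(abs(P[...,1]-yt)<36)&(P[...,0]>600)&(P[...,0]<690)&(P[...,2]>48)&(P[...,2]<150)]; print(n,yt,np.percentile(Q[:,2],98).round(1),np.polyfit(Q[:,2],Q[:,0],1).round(3))
f=dict(np.load("scene2.npz"))["frame"][70:330,130:390,::-1]; cv2.imwrite("pics/p4.png",cv2.resize(f,None,fx=2.3,fy=2.3,interpolation=cv2.INTER_CUBIC)); say()
E
```

```text
[457.5 160.6] [ 28.  157.8] 0.045
touch False
gripped t 51.8 p [457.3 161.4  24.8] F [-1.5  0.2  6.6] w 11.5 gf 58.5
lifted t 52.6 p [456.7 161.2 153.4] F [-0.3  0.   0.3] w 11.8 gf 58.5
seat True
t 55.4 p [ 499.  -289.    68.7] F [-0.7 -2.6  0.6] w 11.4 gf 58.5
done t 56.4 p [ 498.7 -288.7  158. ] F [ 0.3  0.2 -0.4] w 29.8 gf 0.0
scene [ 490.2 -437.4] [ 33.4 153.4] 86.9 z ends [np.float64(64.3), np.float64(62.5)]
scene [ 494.4 -387.9] [ 32.9 153.4] 87.2 z ends [np.float64(64.3), np.float64(62.2)]
scene [ 496.8 -337.8] [ 32.5 153.3] 87.1 z ends [np.float64(64.1), np.float64(65.1)]
scene [ 499.3 -287.8] [ 31.7 153.7] 87.1 z ends [np.float64(63.7), np.float64(63.3)]
scene -60 145.4 [-3.84000e-01  6.88535e+02]
scene 45 145.3 [-3.84000e-01  6.88265e+02]
scene 150 144.5 [-3.60000e-01  6.85002e+02]
top [ 501.9 -288.1] [ 19.4 149.8] 87.2 z ends [np.float64(68.2), np.float64(67.1)]
top [ 497.8 -337. ] [ 22.6 149.4] 88.4 z ends [np.float64(67.2), np.float64(67.3)]
top [ 493.7 -389.8] [ 22.8 149.1] 88.2 z ends [np.float64(67.0), np.float64(67.3)]
top [ 491.4 -438.7] [ 22.8 152.3] 87.9 z ends [np.float64(66.0), np.float64(66.9)]
top -60 148.0 [-1.44000e-01  6.55814e+02]
top 45 146.9 [-2.48000e-01  6.68752e+02]
top 150 147.2 [-1.76000e-01  6.59928e+02]
t 58.5 p [450.   0. 330.] F [-0.9 -1.2  0.2] w 0.1 gf 0.0
```

View pics/p4.png

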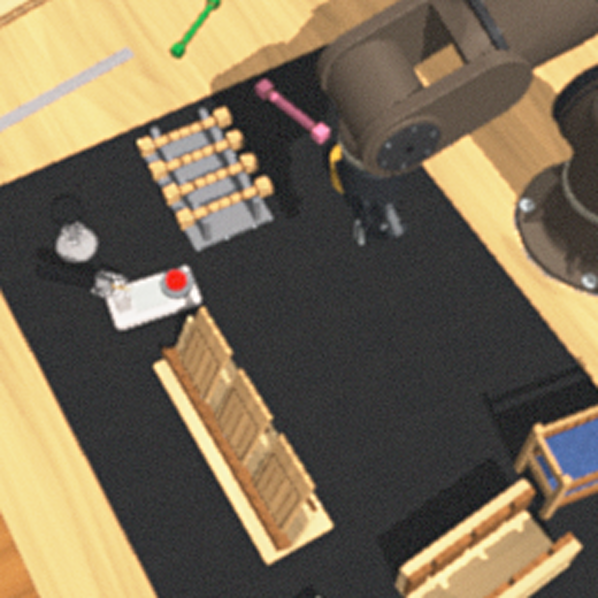

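All four posts are level in the cradle and the three panels are seated in their places. Now the button at (175,280).

```bash
python3 - <<'E'
from rob import *
b=np.array([620.3,-213.5,0]); o=down(b+[0,0,140],np.pi/2)
goto(b+[0,0,140],o); move_l(b+[0,0,75],vel=120); say("over")
print("touch",move_l(b+[0,0,48],vel=20,threshold=2)); say("touch")
t=state()["position"]; print("press",move_l(t-[0,0,10],vel=10,threshold=10)); say("pressed"); pause(.4); say()
move_l(b+[0,0,140],vel=60); goto([450,0,330],down([450,0,330],np.pi/2)); pause(.5); say("clear")
from vis import *
f=grab_frame("scene"); cv2.imwrite("pics/p5.png",cv2.resize(f["frame"][70:330,130:390,::-1],None,fx=2.3,fy=2.3,interpolation=cv2.INTER_CUBIC))
E
```

```text
over t 60.4 p [ 620.7 -213.5   75.7] F [ 0.2 -0.3  0.3] w -0.1 gf 0.0
touch True
touch t 61.2 p [ 620.3 -213.5   61.2] F [-0.2  1.1  2.9] w -0.0 gf 1.5
press True
pressed t 61.7 p [ 620.3 -213.5   58.1] F [-1.6  0.2  7. ] w 0.0 gf 3.6
t 62.1 p [ 620.3 -213.5   58.1] F [-1.1 -0.3  8. ] w -0.3 gf 3.9
clear t 65.4 p [ 4.501e+02 -1.000e-01  3.299e+02] F [-0.1  0.1  0.1] w -0.2 gf 0.0
```

View pics/p5.png

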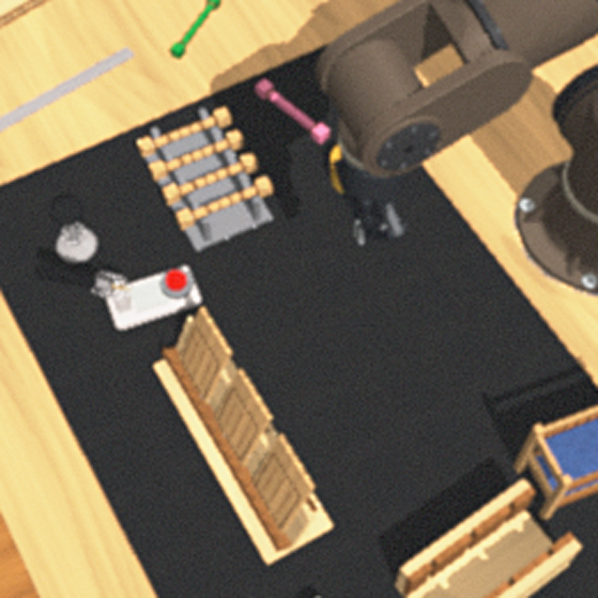

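```bash
python3 -c "
from cell import *
print(close_job())"
```

```text
the job is handed in; nothing more can be done
None
```

The job is handed in at about 65 s: all three panels lean flat on the easel, all four posts lie level in the cradle, and the pen button was then pressed to about 8 N (about 5 N expected at the bottom) and let go.

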